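# Set the slice thickness on the bread slicer

### The arm

A 6-joint arm with a two-finger parallel gripper is mounted at the origin on the work surface. World frame = base frame: x ahead of the robot, y to its left, z up, the work surface at z = 0. Lengths are in m, angles in degrees, forces in N, time in s.
With the tool pointing down it reaches from about 0.35 to 0.875 m from the base axis. Payload 4.2 kg.
Tool frame: the origin (TCP) lies on the front face of the gripper's body, between the roots of the fingers; the fingertips stand 70 mm ahead of it and the grasp point (between the pads) lies 51 mm ahead of it (r.nose_length is the distance from the TCP to the fingertips, in m); z points along the fingers, y is the direction in which the jaws open and shut (so a half turn about z gives the same grasp; the last joint's range is limited). The gripper opens to 87 mm and grips with 3 to 60 N. Pads are 19 mm wide; open, the fingers measure 117 mm over their backs; the gripper's body (75 mm by 190 mm) begins 51 mm behind the grasp point.
Start: joints at [-55.485, 22.042, 0.453, 0, -68.411, -14.817], TCP at [0.211, -0.588, 0.292] pointing down, gripper open.
Joint ranges: [-179.83, 179.83], [-69.29, 118.12], [-61.27, 80.66], [-181.25, 117.63], [-171.15, -9.14], [-177.46, 177.46]. Speed limits (degrees/s): [159.86, 159.86, 180, 180, 180, 180].

### API

Orientations are given as a 3x3 rotation matrix whose columns are the frame's x, y, z axes.
In Python, from station import telemetry, capture, order, r gives the robot as it stands.
- The arm moves only by the tool drive_tool, never from a script. Its argument "series" is a list of rows, each a list of 4 numbers: the shift along the tool's x, y, z as a fraction of full scale, then the turn about the tool's z as a fraction of full scale. In form: [[dx, dy, dz, turn], ...]. A call has 1 to 10 rows; each row is the pose to reach, as a shift and turn from the pose commanded when the call began, along the tool's axes at that moment; what a row does not reach only later rows make up. Full scale, the value 1, is 0.12 m for a shift and 2 rad for a turn. A row lasts 1/8 s, in which the tool goes at most 62.5 mm and 10.7 degrees, less where a joint would pass 70% of its speed; a pose out of reach is approached as far as the arm can. A call with a number of a shift or a turn outside -1 to 1 is refused whole. A call with a gripper value outside its range is refused whole. "fingers" is the finger opening in mm, from 0 to 87, set as the call begins (left out, the last holds). The fingers move at their own pace and stop on an object; the grip force is fixed at half the most. Time passes only in rows, so rows that repeat a pose let the fingers close. It gives the time, the measured TCP pose, the force and the opening at its end, in the units of the state.
- telemetry.sense(): the state, without advancing time (a new reading comes with each control period).
- capture(name): name is "scene" or "top" or "wrist"; returns a dict with "color" (400x640x3 uint8, blue, green, red), "fx", "fy", "cx", "cy" (pixels), "eye" and "attitude" of the camera in the world; the wrist camera has in their place "mount" (4x4, takes a point from camera to tool coordinates, whose origin is the TCP and whose axes are the flange's). Camera axes: x right, y up, looking along -z (the intrinsics and any distortion apply to the point x, -y, -z); pixel columns grow to the right and rows downward; lengths in m; the calibration is good to about 2 mm. A picture is of the moment at which its call begins: read the wrist's pose just before it. There is no depth.
- order.finish_job(): hands the job in, once; it reports no verdict.
The state is a dict: "time_s": time; "joints": joint angles; "joint_velocities": joint speeds; "effort": joint torques, N m; "tcp_pos": TCP position; "ee_rot": TCP orientation; "wrist_force": force on the tool from outside, world axes, zero at the start; "moment": the same for the moment, N m; "gripper_width": opening from 0.0 (shut) to 1.0 (fully open).
Only numpy, scipy, OpenCV 4.12 (cv2) and the standard library are available. Lean on these libraries where they do the work, as an engineer would, in place of code of your own. Each camera call takes 0.05 s, during which the arm holds its last target. There are 200 camera calls.

### The job

The bread slicer's thickness wheel sits under a clear sliding guard. Turn the guard's latch knob a quarter turn clockwise, slide the guard all the way to the left, then turn the wheel by its handle until the pointer on its far rim lines up with the setting flag and leave it there with the guard open. Do not shift the setting flag, and leave the other things on the table where they stand.

Things in the scene. Friction and masses are not known exactly. Their poses are not given: they have to be found in the camera images.
- machine: white bread slicer, 480 mm wide, 360 mm deep, fixed. Origin on the table under the wheel's centre; z up, x from the sloped deck to the rear housing (away from the robot, within 15 degrees), y to its left. Deck: y = -135 to +345 mm, 250 mm long, 96 mm above the table at the near edge, 145 mm under the wheel, 194 mm at the far edge. Rear housing 194 mm tall; a loaf on its left half reaches 260 mm.
- guard (a joint): clear panel over the wheel, 216 mm (up the slope) by 200 mm, 6 mm thick, mid-plane 74 mm off the deck, between two steel rails (70 to 78 mm off the deck, 118 mm up and down the slope from the wheel's centre). Metres: 0 shut (centred over the wheel), grows as it slides to the machine's left, 0.22 fully open at the stop. Friction 2 N; stays where left. The latch knob is its only grip.
- latch (a joint): quarter-turn knob near the middle of the guard's near edge. Radians: 0 locked, grows clockwise seen looking down on the guard, 1.57 at its stop. A steel tongue under the panel holds the guard shut behind a catch until the knob is past about 1.1. Turns with about 0.06 N m and stays where it is left.
- latch_grip (a point): centre of the latch knob's black grip bar, on its turning axis; 103 mm off the deck, 75 mm down the slope from the wheel's axis; moves with the guard. Bar 60 mm long, 16 thick, 36 tall (18 above and below this point), on a round boss 40 mm wide, 8 high. Axes turn with the knob: x along the bar, y across it, z square to the deck. Locked, the bar points up the slope.
- wheel (a joint): the black thickness wheel, a disc 130 mm across whose top is 20 mm off the deck, turning about an axis square to the deck. Radians: 0 with the pointer straight up the slope (far side), grows anticlockwise seen looking down on it, stops at -1.45 and 1.1. Friction about 0.12 N m; it stays where it is left.
- wheel_axis (a point): fixed point on the wheel's turning axis, 45 mm off the deck, level with the middle of the wheel's handle. Axes are the deck's: x = u, up the slope (0.921, 0, 0.389 in the machine's frame); y = the machine's left; z = n, square to the deck, up and towards the robot (-0.389, 0, 0.921). The deck rises at 0.40 rad (23 degrees).
- wheel_handle (a point): a point on the axis of the wheel's upright handle, 45 mm off the deck, 45 mm from the wheel's turning axis on the side opposite the pointer. The handle is a grey round post 22 mm thick standing on the wheel square to the deck, 20 to 62 mm off it. It turns with the wheel and its axes are the wheel's.
- pointer_tip (a point): outer tip of the pointer, a bright steel flag 6 mm wide standing 24 mm tall on the wheel's rim; 66 mm from the turning axis, 40 mm off the deck.
- rider_tip (a point): inner tip of the setting flag, a dark steel flag 6 mm wide standing to 44 mm off the deck just outside the wheel's far rim; this point too is 66 mm from the turning axis and 40 mm off the deck, so the tips meet when lined up. It sits on a stiff collar between 0.15 rad clockwise and 0.65 rad anticlockwise of straight up the slope.
- mug: white mug 80 mm wide, 90 mm tall, bystander in front of the slicer; origin at its foot
- jar: amber jar 72 mm wide, 110 mm tall, bystander at the slicer's right; origin at its foot
- tin: bare metal tin 74 mm wide, 100 mm tall, bystander at the slicer's right; origin at its foot
- spoon: wooden spoon 240 mm long lying in front of the slicer, bystander; origin under its middle
- board: wooden chopping board 240 by 160 by 18 mm, bystander on the right of the table; origin under its centre
- bowl: blue bowl 140 mm wide, 60 mm tall, bystander at the slicer's left; origin at its foot

How it is judged:
By the outcome, as a careful person would: the job done as asked, in the order asked, and still so for the second after the job is handed in, with the robot touching nothing.
It also fails if it takes over 59 s, if anything falls off the work surface, if the arm or the gripper's body presses on something with over 40 N, if the wrist force passes 120 N, or if a joint passes its speed limit or range.

## Working session

There is one attempt and no reset: what is moved stays moved. The work goes in short steps, Python scripts to look and compute and a tool call to move; the robot and the scene stay as the last step left them, time stands still between calls to the robot, and variables do not carry over. Pictures are saved under pics/ and viewed, about 8 in all and at most 12, crops included, and the job is handed in when it is done.

Besides the shell and the picture viewer there is one more tool, called by a JSON object that holds its "api" and its "payload", one argument or row to a line. drive_tool: Moves the arm, as the interface text tells. Shift numbers are shares of 0.12 m and turn numbers shares of 2 rad, none past 1 either way. Its arguments: {"type":"object","properties":{"series":{"type":"array","items":{"type":"array","items":{"type":"number","minimum":-1,"maximum":1}}},"fingers":{"type":"number"}},"required":["series"]}

```bash
ls; mkdir -p pics; cat > h.py <<'E'
import numpy as np, cv2
from station import telemetry, capture, order, r
E
python3 - <<'E'
from h import *
s=telemetry.sense()
for k,v in s.items(): print(k,np.round(v,3).tolist())
for n in("scene","top"):
    c=capture(n); cv2.imwrite(f"pics/{n}1.png",c["color"]); np.save(f"pics/{n}1.npy",c,allow_pickle=True)
    print(n,{k:np.round(v,4).tolist() for k,v in c.items() if k!="color"})
E
```

```text
pics
time_s 0.0
joints [-55.485, 22.09, 0.38, -0.029, -68.412, -14.817]
joint_velocities [0.016, -0.125, -0.017, -0.02, 0.013, -0.033]
effort [-0.0, -39.067, 18.74, 4.22, 0.011, -0.0]
tcp_pos [0.211, -0.588, 0.291]
ee_rot [[-0.942, -0.337, -0.001], [-0.337, 0.942, 0.002], [0.0, 0.002, -1.0]]
wrist_force [-0.341, -0.316, 0.667]
moment [-0.042, 0.055, 0.012]
gripper_width 1.001
scene {'fx': 485.1026, 'fy': 485.1026, 'cx': 317.8097, 'cy': 202.1687, 'eye': [0.2486, 0.756, 1.5811], 'attitude': [[-0.9509, 0.2642, -0.161], [-0.3093, -0.8227, 0.477], [-0.0065, 0.5034, 0.864]]}
top {'fx': 444.8655, 'fy': 444.8655, 'cx': 315.6918, 'cy': 201.2239, 'eye': [0.3719, -0.0512, 1.654], 'attitude': [[0.0158, 0.9942, -0.1062], [-0.9999, 0.0151, -0.0073], [-0.0056, 0.1063, 0.9943]]}
```

View pics/top1.png

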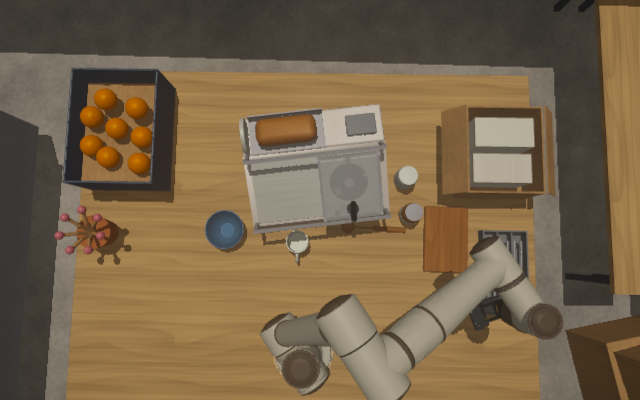

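View pics/scene1.png

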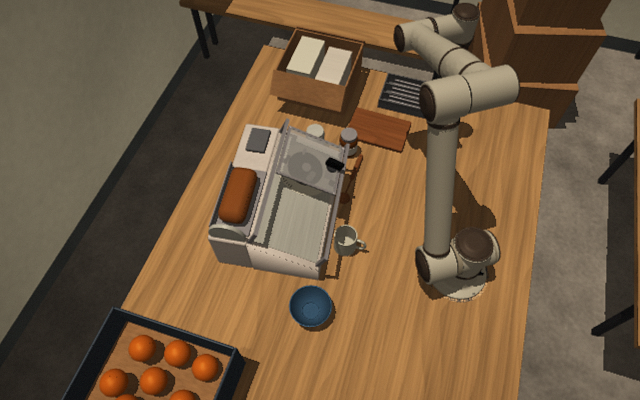

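The top view shows the machine with the black latch knob near (353,212), the wheel near (349,182) under the guard, and the mug at (298,242). In the scene view the knob is near (336,163). I need enlarged crops to get corner positions.

```bash
python3 - <<'E'
import cv2
a=cv2.imread("pics/top1.png")[95:235,235:435]; b=cv2.imread("pics/scene1.png")[110:285,200:370]
cv2.imwrite("pics/c1.png",cv2.resize(a,None,fx=4,fy=4,interpolation=cv2.INTER_CUBIC))
cv2.imwrite("pics/c2.png",cv2.resize(b,None,fx=3.4,fy=3.4,interpolation=cv2.INTER_CUBIC))
E
```

```text
(no output)
```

View pics/c1.png

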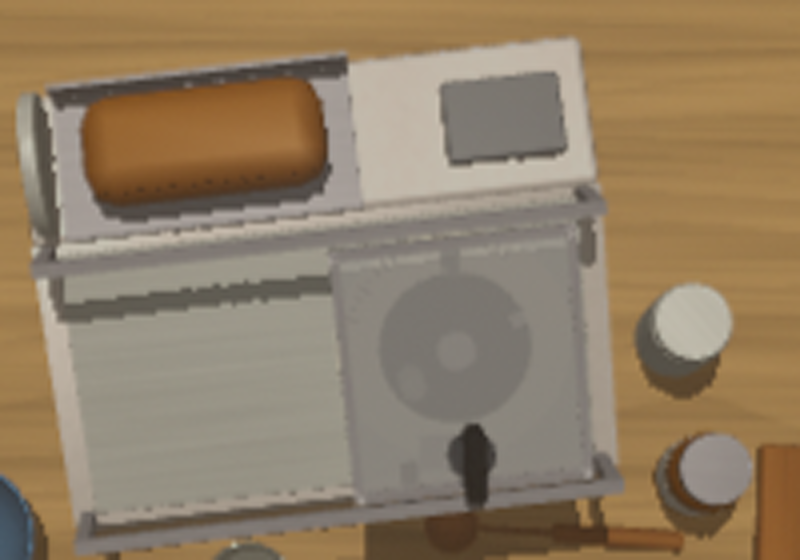

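View pics/c2.png

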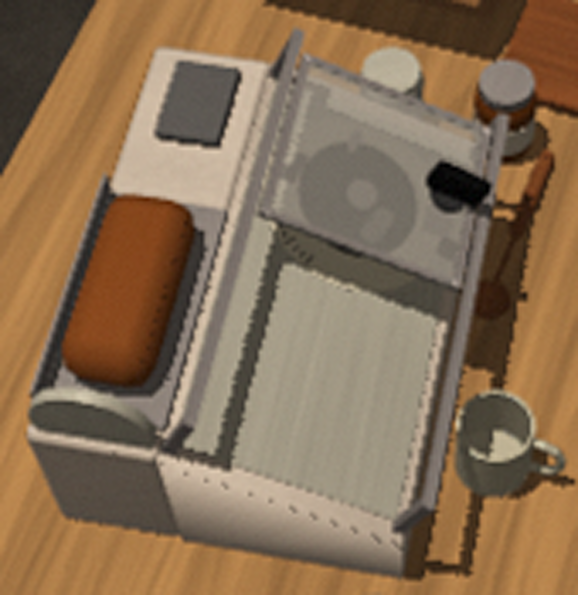

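```bash
cat >> h.py <<'E'
from scipy.optimize import least_squares
U=np.array([.921,0,.389]);N=np.array([-.389,0,.921])
def M(u,y,n): return np.array([0,0,.145])+u*U+np.array([0,y,0])+n*N   # machine frame
def Rz(a): return np.array([[np.cos(a),-np.sin(a),0],[np.sin(a),np.cos(a),0],[0,0,1]])
def W(p,m): return np.array([p[0],p[1],0])+Rz(p[2])@m
def proj(c,X):
    v=np.array(c["attitude"]).T@(X-np.array(c["eye"]))
    return np.array([c["cx"]+c["fx"]*v[0]/-v[2], c["cy"]+c["fy"]*v[1]/v[2]])
def ray(c,px):
    d=np.array(c["attitude"])@np.array([(px[0]-c["cx"])/c["fx"],-(px[1]-c["cy"])/c["fy"],-1])
    return d/np.linalg.norm(d)
def deckhit(p,c,px,n):  # u,y on deck-parallel plane at n
    R=Rz(p[2]); o=R.T@(np.array(c["eye"])-np.array([p[0],p[1],0]))-np.array([0,0,.145]); d=R.T@ray(c,px)
    t=(n-o@N)/(d@N); X=o+t*d; return np.array([X@U,X[1]])
def wristcam():
    s=telemetry.sense(); c=capture("wrist"); m=np.array(c["mount"]); R=np.array(s["ee_rot"])
    c["eye"]=np.array(s["tcp_pos"])+R@m[:3,3]; c["attitude"]=R@m[:3,:3]; return c,s
def load(n): return np.load(f"pics/{n}.npy",allow_pickle=True).item()
E
python3 - <<'E'
from h import *
T=load("top1");S=load("scene1")
t=lambda x,y:(x/4+235-.4,y/4+95-.4); s=lambda x,y:(x/3.4+200-.35,y/3.4+110-.35)
obs=[(T,t(38,268),(.118,.345,.074)),(T,t(600,197),(.118,-.135,.074)),(T,t(80,545),(-.118,.345,.074)),(T,t(620,485),(-.118,-.135,.074)),
(T,t(456,347),(0,0,.02)),(T,t(474,465),(-.075,0,.118)),
(S,s(298,35),(.118,-.135,.074)),(S,s(178,440),(.118,.345,.074)),(S,s(500,122),(-.118,-.135,.074)),(S,s(405,522),(-.118,.345,.074)),(S,s(360,193),(0,0,.02)),(S,s(458,185),(-.075,0,.112))]
f=lambda p:np.concatenate([proj(c,W(p,M(*m)))-px for c,px,m in obs])
o=least_squares(f,[.65,-.1,.1],loss="soft_l1"); p=o.x
print(p,np.round(f(p).reshape(-1,2),1).tolist()); np.save("pose.npy",p)
for c,h,pt,fl in((T,t(411,378),t(518,320),t(450,258)),):
    for nm,px,n in(("handle",h,.055),("pointer",pt,.035),("flag",fl,.04)): 
        q=deckhit(p,c,px,n); print(nm,q,np.hypot(*q),np.arctan2(q[1],q[0]))
print(deckhit(p,T,t(474,465),.118),deckhit(p,S,s(458,185),.112))
for k,m in dict(grip=(-.075,0,.103),axis=(0,0,.045)).items(): print(k,W(p,M(*m)))
R=Rz(p[2]);print("u",R@U,"y",R@[0,1,0],"n",R@N)
E
```

```text
[ 0.60807824 -0.1441265   0.12325541] [[-5.9, -0.3], [3.2, 1.5], [-5.7, -0.4], [2.0, -0.9], [-1.6, -0.0], [-1.1, 0.4], [-0.1, -2.4], [0.1, -0.5], [0.4, -2.9], [3.9, -0.1], [-0.9, 1.6], [-0.1, -0.5]]
handle [-0.01371085  0.03693063] 0.03939364363720637 1.9262837099396695
pointer [ 0.02074974 -0.05763726] 0.061258508371049264 -1.22523576425293
flag [ 0.08034625 -0.00481945] 0.08049066685399398 -0.05991171677073348
[-0.07411263 -0.00356911] [-0.0757277   0.00183498]
grip [ 0.49976423 -0.15754481  0.210688  ]
axis [ 0.59070604 -0.14627863  0.186445  ]
u [0.91401298 0.11323102 0.389     ] y [-0.12294357  0.99241366  0.        ] n [-0.38604892 -0.04782505  0.921     ]
```

Crop 1 shows the knob at (474,465), the wheel centre at (456,347), its handle at (411,378), its pointer at (518,320) and the flag at (450,258). Crop 2 shows the rails and the knob at (458,185). The rail ends are shorter than I assumed, but the knob agrees between views to about 3 mm. Next I'll move above the knob and refine with the wrist camera.

{"api": "drive_tool", "payload": {
  "series": [
    [-0.3,0.22,-0.15,0],
    [-0.6,0.44,-0.3,0],
    [-0.87,0.64,-0.4,0],
    [-0.87,0.64,-0.4,0]
  ],
  "fingers": 0
}}

```text
time_s: 0.6
tcp_pos: [0.2844, -0.4794, 0.3415]
ee_rot: [[-0.94, -0.34, 0.002], [-0.34, 0.94, -0.001], [-0.001, -0.002, -1.0]]
wrist_force: [-0.8, -0.1, 0.1]
gripper_width: 0.624
```

{"api": "drive_tool", "payload": {
  "series": [
    [-0.43,0.32,-0.17,0],
    [-0.87,0.64,-0.35,0],
    [-0.87,0.64,-0.35,0]
  ]
}}

```text
time_s: 0.98
tcp_pos: [0.3568, -0.372, 0.3832]
ee_rot: [[-0.94, -0.34, 0.002], [-0.34, 0.94, -0.001], [-0.001, -0.001, -1.0]]
wrist_force: [-0.8, -0.4, -0.4]
gripper_width: 0.285
```

{"api": "drive_tool", "payload": {
  "series": [
    [-0.43,0.32,-0.17,0],
    [-0.87,0.64,-0.35,0],
    [-0.87,0.64,-0.35,0]
  ]
}}

```text
time_s: 1.35
tcp_pos: [0.4293, -0.2648, 0.4246]
ee_rot: [[-0.941, -0.34, 0.001], [-0.34, 0.941, -0.0], [-0.001, -0.0, -1.0]]
wrist_force: [-0.6, -1.2, 0.2]
gripper_width: 0.016
```

{"api": "drive_tool", "payload": {
  "series": [
    [-0.4,0.32,0,0.06],
    [-0.8,0.64,0,0.11],
    [-0.8,0.64,0,0.11],
    [-0.8,0.64,0,0.11]
  ]
}}

```text
time_s: 1.85
tcp_pos: [0.4921, -0.1622, 0.4232]
ee_rot: [[-0.992, -0.123, -0.002], [-0.123, 0.992, -0.0], [0.002, 0.0, -1.0]]
wrist_force: [-0.4, -0.3, -0.5]
gripper_width: 0.009
```

```bash
python3 - <<'E'
from h import *
c,s=wristcam(); cv2.imwrite("pics/w1.png",c["color"]); np.save("pics/w1.npy",c,allow_pickle=True)
print(s["time_s"],s["tcp_pos"],s["joints"],np.round(s["ee_rot"],3).tolist(),np.round(c["mount"],3).tolist())
p=np.load("pose.npy")
for m in((-.075,0,.121),(0,0,.02),(.066,0,.04)): print(proj(c,W(p,M(*m))))
E
```

```text
1.85 [ 0.49206858 -0.16221544  0.42321934] [-2.76546618e-01  7.72894357e+00 -5.05722796e-01  9.41552841e-03
 -8.19058548e+01 -8.26696722e+01] [[-0.992, -0.123, -0.002], [-0.123, 0.992, -0.0], [0.002, 0.0, -1.0]] [[-0.0, 0.957, 0.289, 0.079], [1.0, 0.0, 0.001, 0.0], [0.001, 0.289, -0.957, -0.093], [0.0, 0.0, 0.0, 1.0]]
[327.41241478 185.85111089]
[326.55516145 258.4514343 ]
[326.78390398 319.90037203]
```

View pics/w1.png

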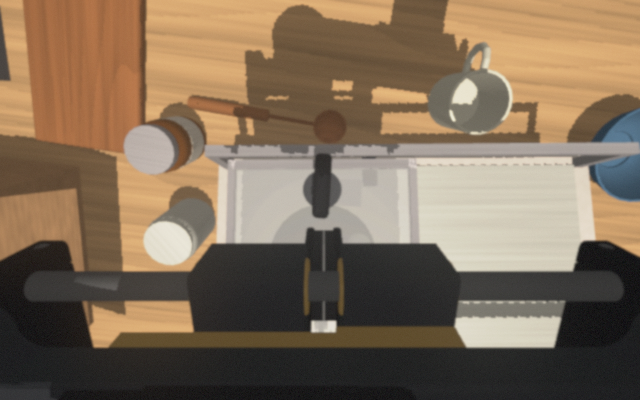

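The wrist view shows the knob's bar at columns 313–331, rows 152–218, against a predicted top centre of (327,186). So the machine sits about 3 mm further right, and its near rail is level in the picture, which confirms the yaw.

```bash
python3 - <<'E'
from h import *
p=np.load("pose.npy")
c=load("w1"); g=c["color"].max(axis=2); 
for y in(160,175,190,205,212): print(y,[np.where(g[y,290:360]<t)[0][[0,-1]]+290 for t in(60,) if (g[y,290:360]<t).any()])
for px in((322,153),(322,185),(322,217)): print(deckhit(p,c,px,.121))
T=load("top1");S=load("scene1"); t=lambda x,y:(x/4+234.6,y/4+94.6); s=lambda x,y:(x/3.4+199.65,y/3.4+109.65)
# near/far rail ends -> u,y
for q in((38,268),(600,197),(80,545),(620,485)): print("T",deckhit(p,T,t(*q),.078))
for q in((298,35),(178,440),(500,122),(405,522)): print("S",deckhit(p,S,s(*q),.078))
print("w rail",deckhit(p,c,(205,150),.078),deckhit(p,c,(412,200),.077),deckhit(p,c,(640,146),.078))
print(c["fx"],c["cx"])
E
```

```text
160 [array([316, 329])]
175 [array([314, 329])]
190 [array([313, 328])]
205 [array([314, 327])]
212 [array([314, 326])]
[-0.10579363 -0.00499286]
[-0.07575197 -0.00498442]
[-0.04635017 -0.00497617]
T [0.11585368 0.32589071]
T [ 0.12444171 -0.12442848]
T [-0.12022369  0.32571313]
T [-0.11882269 -0.12746063]
S [ 0.11579518 -0.12212386]
S [0.11837201 0.348365  ]
S [-0.11733928 -0.11893278]
S [-0.10426675  0.35149718]
w rail [-0.11917226 -0.13008673] [-0.06566682  0.08944478] [-0.12332542  0.33410635]
325.6596882650043 323.32424659493995
```

```bash
cat >> h.py <<'E'
def plan(pts,turns=None):
    """tip targets (u,y,n) -> rows in tool units from the pose as measured"""
    s=telemetry.sense(); R=np.array(s["ee_rot"]); p=np.load("pose.npy"); out=[]
    for i,q in enumerate(pts):
        X=W(p,M(*q))+[0,0,r.nose_length]
        out.append([round(float(v),3) for v in R.T@(X-s["tcp_pos"])/.12])
    print(s["time_s"]); [print(q,o) for q,o in zip(np.round(pts,4).tolist(),out)]
def tip():
    s=telemetry.sense(); p=np.load("pose.npy")
    X=Rz(p[2]).T@(np.array(s["tcp_pos"])-[p[0],p[1],r.nose_length])-[0,0,.145]
    return np.array([X@U,X[1],X@N])
E
python3 - <<'E'
from h import *
np.save("pose.npy",[.6085,-.1476,.127])
print(r.nose_length,tip())
pts=[(-.053,.042,.15),(-.053,.042,.096)]
for th in np.radians([-3,10,25,40,55,70,80,88,92]):
    d=np.array([np.cos(th),-np.sin(th)]);m=np.array([np.sin(th),np.cos(th)])
    h=9.5*abs(np.sin(th))+15*abs(np.cos(th)); q=22*d+(8+h)*m
    pts.append((-.075+q[0]/1e3,q[1]/1e3,.096))
plan(pts)
E
```

```text
0.0697 [-2.70967911e-02 -9.62291263e-05  2.38122273e-01]
1.9
[-0.053, 0.042, 0.15] [-0.087, 0.351, 0.761]
[-0.053, 0.042, 0.096] [-0.263, 0.352, 1.175]
[-0.0543, 0.0246, 0.096] [-0.254, 0.207, 1.179]
[-0.0491, 0.0202, 0.096] [-0.294, 0.171, 1.162]
[-0.0442, 0.0139, 0.096] [-0.331, 0.118, 1.147]
[-0.0417, 0.0055, 0.096] [-0.351, 0.048, 1.138]
[-0.0424, -0.004, 0.096] [-0.346, -0.031, 1.141]
[-0.0467, -0.0131, 0.096] [-0.313, -0.107, 1.155]
[-0.0515, -0.0182, 0.096] [-0.276, -0.15, 1.17]
[-0.0562, -0.0214, 0.096] [-0.24, -0.176, 1.186]
[-0.0578, -0.0226, 0.096] [-0.229, -0.187, 1.191]
```

{"api": "drive_tool", "payload": {
  "series": [
    [-0.05,0.2,0.3,0],
    [-0.087,0.35,0.7,0],
    [-0.087,0.35,0.76,0],
    [-0.087,0.35,0.76,0]
  ]
}}

```text
time_s: 2.4
tcp_pos: [0.4977, -0.1197, 0.3339]
ee_rot: [[-0.993, -0.122, 0.001], [-0.122, 0.993, -0.001], [-0.001, -0.001, -1.0]]
wrist_force: [0.8, 0.2, 1.4]
gripper_width: 0.009
```

{"api": "drive_tool", "payload": {
  "series": [
    [-0.09,0,0.2,0],
    [-0.176,0,0.415,0],
    [-0.176,0,0.415,0]
  ]
}}

```text
time_s: 2.78
tcp_pos: [0.5188, -0.1166, 0.2833]
ee_rot: [[-0.992, -0.122, -0.001], [-0.122, 0.992, -0.0], [0.001, -0.0, -1.0]]
wrist_force: [0.1, -0.9, 0.8]
gripper_width: 0.009
```

{"api": "drive_tool", "payload": {
  "series": [
    [0.01,-0.145,0.004,0],
    [-0.03,-0.18,-0.013,0],
    [-0.068,-0.234,-0.028,0],
    [-0.088,-0.304,-0.037,0],
    [-0.083,-0.383,-0.034,0],
    [-0.05,-0.459,-0.02,0],
    [-0.013,-0.502,-0.005,0],
    [0.023,-0.528,0.011,0],
    [0.023,-0.528,0.011,0]
  ]
}}

```text
time_s: 3.9
tcp_pos: [0.5234, -0.1794, 0.282]
ee_rot: [[-0.992, -0.123, 0.0], [-0.123, 0.992, -0.001], [-0.0, -0.001, -1.0]]
wrist_force: [1.3, 0.4, 0.5]
gripper_width: 0.01
```

```bash
python3 - <<'E'
from h import *
c,s=wristcam(); print(s["time_s"],tip(),s["wrist_force"])
T=capture("top")["color"][170:240,310:410]
cv2.imwrite("pics/w2.png",np.hstack([cv2.resize(c["color"],(640,400))[0:300,150:500],cv2.resize(T,(428,300),interpolation=cv2.INTER_CUBIC)]))
E
```

```text
3.9 [-0.05524948 -0.02068669  0.09639256] [1.30718174 0.37657178 0.48115762]
```

View pics/w2.png

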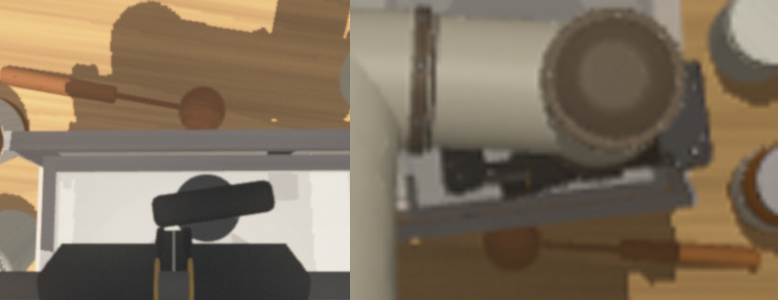

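The wrist crop shows the bar about 8° short of square, with ends at (155,208) and (270,195). The fingertips are on its right-hand end at (175,240). I'll push a few mm further down the slope.

{"api": "drive_tool", "payload": {
  "series": [
    [0.017,0,0.007,0],
    [0.034,0,0.014,0],
    [0.034,0,0.014,0],
    [0.034,0,0.014,0]
  ]
}}

```text
time_s: 4.5
tcp_pos: [0.5199, -0.1796, 0.2806]
ee_rot: [[-0.992, -0.124, 0.001], [-0.124, 0.992, -0.001], [-0.001, -0.001, -1.0]]
wrist_force: [2.0, -1.7, 2.0]
gripper_width: 0.008
```

```bash
python3 - <<'E'
from h import *
c,s=wristcam(); print(s["time_s"],tip(),s["wrist_force"])
g=(c["color"].max(axis=2)<60)[150:245]; 
for x in range(305,425,10):
    y=np.where(g[:,x])[0]+150; print(x,y[0] if len(y) else None, end=" ")
np.save("pics/w3.npy",c,allow_pickle=True)
E
```

```text
4.5 [-0.05909208 -0.02044922  0.09644028] [ 1.98450074 -1.67261285  1.97556744]
305 204 315 198 325 198 335 195 345 195 355 195 365 194 375 194 385 196 395 196 405 195 415 195
```

{"api": "drive_tool", "payload": {
  "series": [
    [0.008,0,0.003,0],
    [0.016,0,0.007,0],
    [0.016,0,0.007,0],
    [0.016,0,0.007,0]
  ]
}}

```text
time_s: 5.05
tcp_pos: [0.519, -0.1796, 0.2804]
ee_rot: [[-0.992, -0.124, 0.004], [-0.124, 0.992, -0.001], [-0.004, -0.001, -1.0]]
wrist_force: [5.5, -1.3, 2.0]
gripper_width: 0.007
```

```bash
python3 - <<'E'
from h import *
c,s=wristcam(); print(s["time_s"],tip(),s["wrist_force"])
g=(c["color"].max(axis=2)<60)[150:245]; 
for x in range(305,425,10):
    y=np.where(g[:,x])[0]+150; print(x,y[0] if len(y) else None, end=" ")
print(); plan([(-.045,-.035,.105),(-.045,-.065,.105),(-.077,-.065,.100),(-.077,-.05,.100)])
E
```

```text
5.05 [-0.05994839 -0.02042847  0.09659931] [ 5.54322556 -1.3068697   1.99915173]
305 210 315 199 325 199 335 196 345 196 355 196 365 196 375 196 385 198 395 198 405 198 415 198 
5.1
[-0.045, -0.035, 0.105] [-0.089, -0.121, -0.112]
[-0.045, -0.065, 0.105] [-0.089, -0.371, -0.112]
[-0.077, -0.065, 0.1] [0.141, -0.372, 0.029]
[-0.077, -0.05, 0.1] [0.141, -0.247, 0.029]
```

The force rises, so the latch is at its stop. Next I'll go round to the bar's right end and push the guard left.

{"api": "drive_tool", "payload": {
  "series": [
    [-0.089,-0.1,-0.112,0],
    [-0.089,-0.25,-0.112,0],
    [-0.089,-0.372,-0.112,0],
    [0.05,-0.372,0,0],
    [0.141,-0.372,0.029,0],
    [0.141,-0.372,0.029,0]
  ]
}}

```text
time_s: 5.85
tcp_pos: [0.5053, -0.2264, 0.2757]
ee_rot: [[-0.992, -0.123, -0.001], [-0.123, 0.992, 0.0], [0.001, 0.0, -1.0]]
wrist_force: [0.8, 0.2, 1.2]
gripper_width: 0.003
```

{"api": "drive_tool", "payload": {
  "series": [
    [0,0.1,0,0],
    [0,0.15,0,0],
    [0,0.2,0,0],
    [0,0.3,0,0],
    [0,0.4,0,0],
    [0,0.4,0,0]
  ]
}}

```text
time_s: 6.6
tcp_pos: [0.5002, -0.1772, 0.2759]
ee_rot: [[-0.992, -0.125, -0.0], [-0.125, 0.992, 0.001], [0.0, 0.001, -1.0]]
wrist_force: [0.8, 0.3, -0.9]
gripper_width: 0.007
```

```bash
python3 - <<'E'
from h import *
c,s=wristcam(); print(s["time_s"],tip(),s["wrist_force"])
cv2.imwrite("pics/w4.png",c["color"])
plan([(-.077,.178,.100)])
E
```

```text
6.6 [-0.07852815 -0.01599745  0.09959745] [ 0.7549821   0.27817861 -0.85065157]
6.65
[-0.077, 0.178, 0.1] [-0.007, 1.617, -0.007]
```

View pics/w4.png

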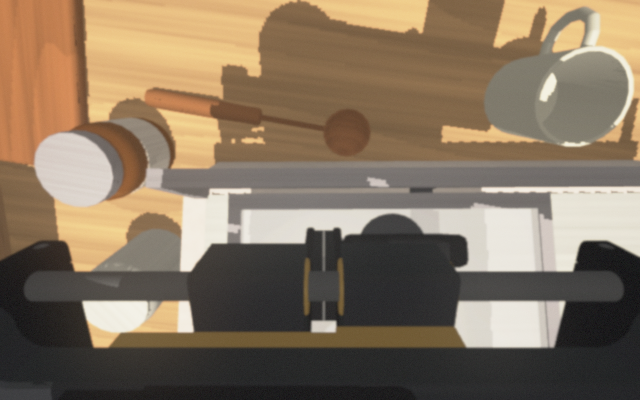

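The guard is moving. The fingers at (325,260) bear on the bar's right end at (343,250), and the guard's right edge is now at x≈235.

{"api": "drive_tool", "payload": {
  "series": [
    [0,0.12,0,0],
    [0,0.25,0,0],
    [0,0.4,0,0],
    [0,0.55,0,0],
    [0,0.7,0,0],
    [0,0.85,0,0],
    [0,1,0,0],
    [0,1,0,0]
  ]
}}

```text
time_s: 7.65
tcp_pos: [0.4853, -0.0575, 0.276]
ee_rot: [[-0.992, -0.126, 0.0], [-0.126, 0.992, 0.001], [-0.0, 0.001, -1.0]]
wrist_force: [0.3, -0.9, 0.1]
gripper_width: 0.003
```

{"api": "drive_tool", "payload": {
  "series": [
    [0,0.1,0,0],
    [0,0.2,0,0],
    [0,0.3,0,0],
    [0,0.4,0,0],
    [0,0.5,0,0],
    [0,0.55,0,0],
    [0,0.58,0,0],
    [0,0.6,0,0],
    [0,0.6,0,0]
  ]
}}

```text
time_s: 8.78
tcp_pos: [0.4768, 0.0123, 0.2759]
ee_rot: [[-0.992, -0.123, 0.0], [-0.123, 0.992, 0.001], [-0.0, 0.0, -1.0]]
wrist_force: [-0.5, -0.4, -0.7]
gripper_width: 0.006
```

```bash
python3 - <<'E'
from h import *
c,s=wristcam(); print(s["time_s"],tip(),s["wrist_force"])
E
```

```text
8.775 [-0.07778232  0.17531456  0.09924371] [-0.45551125 -0.44910418 -0.66199543]
```

{"api": "drive_tool", "payload": {
  "series": [
    [0,0.01,0,0],
    [0,0.02,0,0],
    [0,0.03,0,0],
    [0,0.03,0,0]
  ]
}}

```text
time_s: 9.32
tcp_pos: [0.4764, 0.0158, 0.2759]
ee_rot: [[-0.992, -0.124, 0.0], [-0.124, 0.992, 0.0], [-0.0, 0.0, -1.0]]
wrist_force: [0.2, -2.1, 0.0]
gripper_width: 0.004
```

{"api": "drive_tool", "payload": {
  "series": [
    [0,0.01,0,0],
    [0,0.02,0,0],
    [0,0.03,0,0],
    [0,0.03,0,0]
  ]
}}

```text
time_s: 9.82
tcp_pos: [0.476, 0.0172, 0.2761]
ee_rot: [[-0.992, -0.124, -0.0], [-0.124, 0.992, -0.005], [0.001, -0.005, -1.0]]
wrist_force: [3.9, -11.2, -1.1]
gripper_width: 0.007
```

The guard is at its stop, with force rising to 11 N. I'll back off, lift, and look at the open wheel.

{"api": "drive_tool", "payload": {
  "series": [
    [0,-0.15,0,0],
    [0,-0.25,-0.25,0],
    [-0.2,-0.4,-0.6,0],
    [-0.4,-0.7,-0.9,0],
    [-0.7,-0.9,-1,0],
    [-0.9,-1,-1,0],
    [-0.9,-1,-1,0]
  ],
  "fingers": 45
}}

```text
time_s: 10.7
tcp_pos: [0.5993, -0.0865, 0.3944]
ee_rot: [[-0.992, -0.122, -0.001], [-0.122, 0.992, 0.001], [0.001, 0.001, -1.0]]
wrist_force: [-0.8, -0.4, -1.3]
gripper_width: 0.515
```

{"api": "drive_tool", "payload": {
  "series": [
    [-0.3,-0.3,-0.1,0],
    [-0.64,-0.5,-0.2,0],
    [-0.64,-0.5,-0.2,0],
    [-0.64,-0.5,-0.2,0]
  ]
}}

```text
time_s: 11.2
tcp_pos: [0.6809, -0.1358, 0.4195]
ee_rot: [[-0.992, -0.124, -0.001], [-0.124, 0.992, 0.001], [0.001, 0.001, -1.0]]
wrist_force: [-0.7, 0.0, 0.5]
gripper_width: 0.516
```

```bash
python3 - <<'E'
from h import *
c,s=wristcam(); print(s["time_s"],tip(),s["wrist_force"])
cv2.imwrite("pics/w5.png",c["color"]); np.save("pics/w5.npy",c,allow_pickle=True)
p=np.load("pose.npy")
for m in((0,0,.02),(.066,0,.04),(-.118,0,.078),(-.075,.22,.121)): print(proj(c,W(p,M(*m))))
E
```

```text
11.2 [0.14717284 0.00263571 0.16079828] [-0.68790809  0.01264047  0.47469845]
[320.61064537  92.42596061]
[320.53178698 151.00589613]
[319.71085745 -62.54027576]
[616.33598577 -62.32265101]
```

View pics/w5.png

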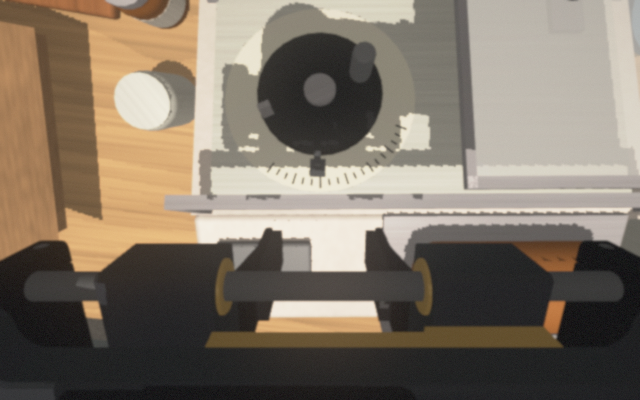

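The wheel is open to view. Its hub is at (320,90) as predicted, the handle at (362,62), the pointer at (265,108) and the dark flag at (317,165). I'll enlarge this for the angles.

```bash
python3 - <<'E'
import cv2
a=cv2.imread("pics/w5.png")[20:200,230:410]
cv2.imwrite("pics/c5.png",cv2.resize(a,None,fx=3.3333,fy=3.3333,interpolation=cv2.INTER_CUBIC))
E
```

```text
(no output)
```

View pics/c5.png

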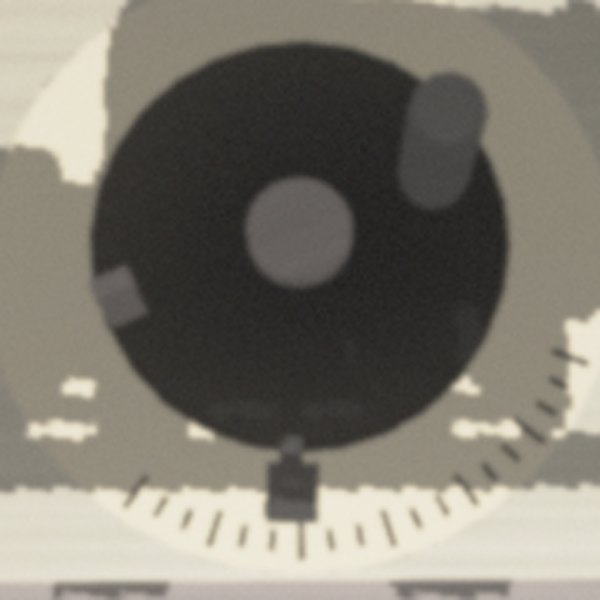

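```bash
python3 - <<'E'
from h import *
p=np.load("pose.npy"); c=load("w5"); k=lambda x,y:(x/3.3333+230-.35,y/3.3333+20-.35)
for nm,q,n in(("hub",(300,232),.022),("disc",(300,247),.02),("flagtip",(291,445),.044),("flagbody",(292,492),.044),("zero tick in",(301,523),.0),("zero tick out",(302,558),0),("ptr in",(145,312),.044),("ptr out",(110,283),.044),("ptr mid",(116,286),.044),("handle top",(450,108),.062),("handle foot",(433,180),.02)):
    X=deckhit(p,c,k(*q),n); print(nm,np.round(X,4),"r",round(np.hypot(*X),4),"ang",round(np.arctan2(X[1],X[0]),3))
E
```

```text
hub [-0.0025 -0.001 ] r 0.0027 ang -2.778
disc [ 0.0014 -0.001 ] r 0.0017 ang -0.61
flagtip [ 0.069  -0.0033] r 0.069 ang -0.048
flagbody [ 0.0822 -0.003 ] r 0.0823 ang -0.037
zero tick in [ 0.084  -0.0011] r 0.084 ang -0.013
zero tick out [ 0.0952 -0.0008] r 0.0952 ang -0.008
ptr in [ 0.0306 -0.0445] r 0.054 ang -0.969
ptr out [ 0.022  -0.0545] r 0.0588 ang -1.187
ptr mid [ 0.0229 -0.0528] r 0.0576 ang -1.161
handle top [-0.0197  0.0402] r 0.0448 ang 2.027
handle foot [-0.02    0.0402] r 0.0449 ang 2.032
```

```bash
python3 - <<'E'
from h import *
p=np.load("pose.npy"); p[:2]+=-.001*Rz(p[2])[:2,1]; np.save("pose.npy",p)
g=lambda a:(.0455*np.cos(a)-.0047,.0455*np.sin(a),.039)
a0=2.017
h=g(a0); plan([(h[0]+.03,h[1],.11),h]+[g(a) for a in np.linspace(a0,a0+1.095,9)[1:]])
E
```

```text
11.25
[0.0057, 0.041, 0.11] [0.922, 0.309, 0.85]
[-0.0243, 0.041, 0.039] [0.922, 0.309, 1.492]
[-0.0298, 0.038, 0.039] [0.964, 0.283, 1.509]
[-0.0347, 0.0342, 0.039] [1.002, 0.252, 1.525]
[-0.0391, 0.0298, 0.039] [1.035, 0.215, 1.54]
[-0.0428, 0.0248, 0.039] [1.064, 0.174, 1.552]
[-0.0459, 0.0194, 0.039] [1.087, 0.128, 1.562]
[-0.0481, 0.0136, 0.039] [1.104, 0.08, 1.569]
[-0.0496, 0.0075, 0.039] [1.115, 0.029, 1.574]
[-0.0502, 0.0013, 0.039] [1.12, -0.022, 1.576]
```

{"api": "drive_tool", "payload": {
  "series": [
    [0.4,0.15,0.3,0],
    [0.8,0.309,0.6,0],
    [0.922,0.309,0.85,0],
    [0.922,0.309,0.85,0]
  ],
  "fingers": 45
}}

```text
time_s: 11.75
tcp_pos: [0.5642, -0.1128, 0.3175]
ee_rot: [[-0.992, -0.124, -0.003], [-0.124, 0.992, 0.0], [0.003, 0.001, -1.0]]
wrist_force: [0.2, 0.3, -0.6]
gripper_width: 0.512
```

{"api": "drive_tool", "payload": {
  "series": [
    [0,0,0.2,0],
    [0,0,0.4,0],
    [0,0,0.55,0],
    [0,0,0.64,0],
    [0,0,0.64,0]
  ]
}}

```text
time_s: 12.38
tcp_pos: [0.5677, -0.1133, 0.2416]
ee_rot: [[-0.992, -0.124, 0.001], [-0.124, 0.992, -0.0], [-0.0, -0.0, -1.0]]
wrist_force: [1.1, 0.6, 0.8]
gripper_width: 0.517
```

```bash
python3 - <<'E'
from h import *
c,s=wristcam(); print(s["time_s"],tip(),s["wrist_force"])
cv2.imwrite("pics/w6.png",c["color"])
E
```

```text
12.375 [-0.02244119  0.04012524  0.03923225] [1.13232964 0.63441944 0.834343  ]
```

View pics/w6.png

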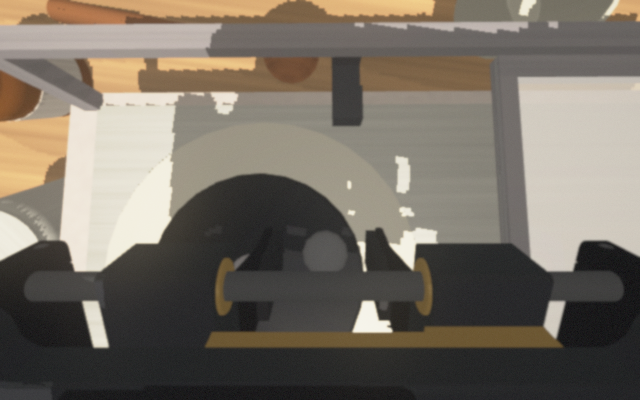

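The handle, at (325,250), stands centred between the open fingers at 255 and 385. I'll close on it and then turn.

{"api": "drive_tool", "payload": {
  "series": [
    [0,0,0,0],
    [0,0,0,0],
    [0,0,0,0],
    [0,0,0,0],
    [0,0,0,0]
  ],
  "fingers": 15
}}

```text
time_s: 13.05
tcp_pos: [0.5669, -0.1129, 0.2414]
ee_rot: [[-0.992, -0.124, -0.0], [-0.124, 0.992, 0.001], [0.0, 0.001, -1.0]]
wrist_force: [-1.5, 4.8, 2.5]
gripper_width: 0.243
```

```bash
python3 - <<'E'
from h import *
print(tip(),telemetry.sense()["wrist_force"],telemetry.sense()["gripper_width"])
t=tip(); a0=2.017
g=lambda a:(.0455*(np.cos(a)-np.cos(a0))+t[0],.0455*(np.sin(a)-np.sin(a0))+t[1],t[2])
plan([g(a) for a in np.linspace(a0,a0+1.05,10)[1:]])
E
```

```text
[-0.02353177  0.04066376  0.03891613] [-1.50285851  4.75072521  2.45122579] 0.2429882567282455
13.05
[-0.0282, 0.0381, 0.0389] [0.035, -0.021, 0.015]
[-0.0325, 0.035, 0.0389] [0.068, -0.047, 0.029]
[-0.0364, 0.0314, 0.0389] [0.099, -0.077, 0.042]
[-0.0399, 0.0274, 0.0389] [0.125, -0.111, 0.053]
[-0.0429, 0.0231, 0.0389] [0.148, -0.147, 0.063]
[-0.0454, 0.0184, 0.0389] [0.167, -0.186, 0.071]
[-0.0473, 0.0134, 0.0389] [0.181, -0.228, 0.077]
[-0.0486, 0.0083, 0.0389] [0.191, -0.271, 0.081]
[-0.0493, 0.003, 0.0389] [0.196, -0.314, 0.083]
```

{"api": "drive_tool", "payload": {
  "series": [
    [0.035,-0.021,0.015,0],
    [0.068,-0.047,0.029,0],
    [0.099,-0.077,0.042,0],
    [0.125,-0.111,0.053,0],
    [0.148,-0.147,0.063,0],
    [0.167,-0.186,0.071,0],
    [0.181,-0.228,0.077,0],
    [0.191,-0.271,0.081,0],
    [0.196,-0.314,0.083,0],
    [0.196,-0.314,0.083,0]
  ]
}}

```text
time_s: 14.3
tcp_pos: [0.5397, -0.1518, 0.2273]
ee_rot: [[-0.992, -0.123, -0.025], [-0.123, 0.992, 0.005], [0.024, 0.008, -1.0]]
wrist_force: [-17.9, 10.7, 3.1]
gripper_width: 0.239
```

```bash
python3 - <<'E'
from h import *
s=telemetry.sense();print(tip(),s["wrist_force"],s["gripper_width"])
E
```

```text
[-0.05844888  0.00556591  0.03830973] [-17.92953539  10.69715109   3.13705706] 0.23868427077650975
```

The force is 18 N and the tool is deflected about 9 mm down the slope. The post probably rolled between the pads. I'll release, lift and look.

{"api": "drive_tool", "payload": {
  "series": [
    [0,0,0,0],
    [0,0,0,0],
    [0,0,0,0],
    [0,0,0,0]
  ],
  "fingers": 45
}}

```text
time_s: 14.8
tcp_pos: [0.5488, -0.154, 0.2314]
ee_rot: [[-0.992, -0.123, 0.001], [-0.123, 0.992, -0.0], [-0.001, -0.0, -1.0]]
wrist_force: [-0.4, 0.1, 0.7]
gripper_width: 0.504
```

{"api": "drive_tool", "payload": {
  "series": [
    [0,0,-0.3,0],
    [0,0,-0.6,0],
    [-0.3,0,-0.9,0],
    [-0.7,0,-1,0],
    [-1,0,-1,0],
    [-1,0,-1,0]
  ]
}}

```text
time_s: 15.55
tcp_pos: [0.6693, -0.1385, 0.3492]
ee_rot: [[-0.992, -0.124, -0.002], [-0.124, 0.992, 0.0], [0.002, 0.0, -1.0]]
wrist_force: [-0.7, 0.2, -1.2]
gripper_width: 0.519
```

{"api": "drive_tool", "payload": {
  "series": [
    [-0.1,0,-0.3,0],
    [-0.2,0,-0.6,0],
    [-0.2,0,-0.6,0],
    [-0.2,0,-0.6,0]
  ]
}}

```text
time_s: 16.05
tcp_pos: [0.6905, -0.136, 0.4226]
ee_rot: [[-0.992, -0.123, -0.001], [-0.123, 0.992, 0.001], [0.001, 0.001, -1.0]]
wrist_force: [-1.0, -0.0, -0.9]
gripper_width: 0.517
```

```bash
python3 - <<'E'
from h import *
c,s=wristcam(); print(s["time_s"],tip(),s["tcp_pos"])
np.save("pics/w7.npy",c,allow_pickle=True)
p=np.load("pose.npy"); x,y=proj(c,W(p,M(0,0,.03))).astype(int); x0=max(x-90,0);y0=max(y-90,0); print(x0,y0)
a=c["color"][y0:y0+180,x0:x0+180]; cv2.imwrite("pics/c7.png",cv2.resize(a,None,fx=3.3333,fy=3.3333,interpolation=cv2.INTER_CUBIC))
E
```

```text
16.05 [0.15689225 0.00217316 0.1587783 ] [ 0.6905048  -0.13598012  0.42259124]
230 0
```

View pics/c7.png

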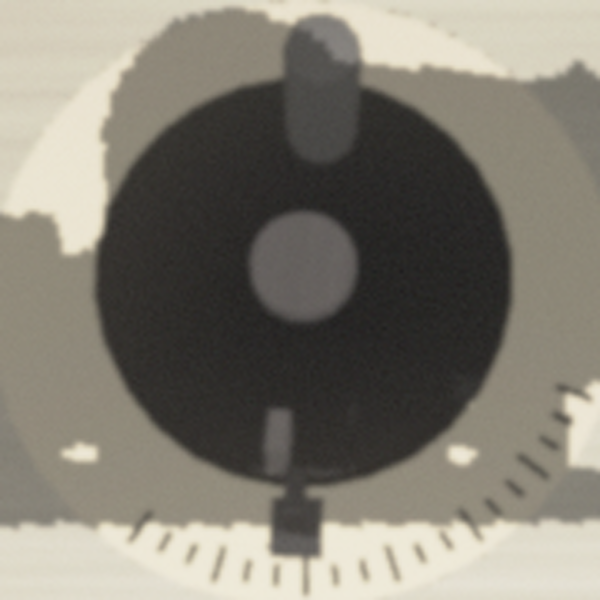

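The pointer strip is now at (281,410)–(276,472), just clockwise of the flag tip at (296,490). The handle is at (322,40) and the hub at (303,266).

```bash
python3 - <<'E'
from h import *
p=np.load("pose.npy"); c=load("w7"); k=lambda x,y:(x/3.3333+230-.35,y/3.3333-.35)
for nm,q,n in(("hub",(303.5,266),.022),("disc",(304,280),.02),("flagtip",(296,482),.044),("flagbody",(297,525),.044),("zero tick",(306,558),.0),("tick",(307,592),0),("ptr a",(281,412),.044),("ptr b",(276,472),.02),("ptr b",(276,472),.044),("handle top",(322,52),.062),("handle foot",(320.5,127),.02)):
    X=deckhit(p,c,k(*q),n); print(nm,np.round(X,4),"r",round(np.hypot(*X),4),"ang",round(np.arctan2(X[1],X[0]),3))
g=c["color"].astype(int).sum(axis=2)
for y in range(120,166,4): print(y,g[y,305:332].tolist())
E
```

```text
hub [-0.0027 -0.0001] r 0.0027 ang -3.085
disc [ 0.0009 -0.    ] r 0.0009 ang -0.028
flagtip [ 0.0706 -0.0022] r 0.0707 ang -0.031
flagbody [ 0.0828 -0.002 ] r 0.0828 ang -0.024
zero tick [0.0838 0.0002] r 0.0838 ang 0.002
tick [0.0948 0.0005] r 0.0948 ang 0.005
ptr a [ 0.0505 -0.0064] r 0.0509 ang -0.126
ptr b [ 0.0613 -0.0086] r 0.0619 ang -0.14
ptr b [ 0.0678 -0.0078] r 0.0682 ang -0.114
handle top [-0.0449  0.0054] r 0.0452 ang 3.021
handle foot [-0.049   0.0053] r 0.0492 ang 3.034
120 [118, 133, 126, 126, 127, 139, 127, 140, 131, 139, 136, 133, 130, 125, 125, 128, 123, 132, 136, 121, 126, 129, 133, 123, 135, 128, 127]
124 [135, 137, 136, 140, 167, 219, 272, 289, 298, 294, 287, 263, 206, 157, 141, 136, 134, 135, 136, 134, 137, 131, 137, 140, 129, 134, 136]
128 [144, 139, 144, 161, 203, 261, 291, 298, 302, 301, 290, 271, 219, 172, 148, 135, 130, 138, 141, 141, 129, 141, 139, 131, 142, 143, 143]
132 [149, 148, 153, 180, 226, 281, 295, 304, 303, 303, 285, 262, 222, 170, 147, 141, 143, 141, 135, 141, 142, 135, 139, 143, 141, 141, 137]
136 [140, 148, 153, 175, 219, 259, 274, 284, 275,
[... 370 characters left out ...]

148 [409, 414, 416, 407, 410, 406, 394, 381, 366, 337, 272, 219, 201, 200, 192, 211, 263, 324, 362, 377, 379, 386, 398, 409, 414, 418, 408]
152 [418, 416, 407, 409, 404, 377, 317, 248, 204, 203, 206, 214, 214, 210, 210, 206, 208, 203, 201, 211, 229, 297, 366, 405, 417, 414, 414]
156 [457, 438, 433, 432, 423, 387, 314, 237, 208, 210, 198, 197, 193, 197, 195, 192, 198, 203, 208, 216, 253, 366, 469, 511, 516, 508, 492]
160 [684, 686, 684, 686, 673, 613, 439, 294, 265, 266, 263, 260, 256, 251, 250, 237, 232, 226, 233, 247, 334, 507, 644, 680, 687, 687, 684]
164 [686, 684, 684, 678, 644, 542, 401, 309, 286, 284, 292, 284, 287, 294, 283, 287, 289, 282, 293, 296, 364, 520, 647, 682, 685, 687, 685]
```

Wheel ≈ −0.115 rad and flag ≈ −0.028, so it needs +0.087, about 4 mm at the handle. I'll use a self-centring pinch at the right y.

```bash
python3 - <<'E'
from h import *
plan([(-.0215,.001,.105),(-.0497,.001,.039)])
E
```

```text
16.1
[-0.0215, 0.001, 0.105] [1.193, -0.015, 0.994]
[-0.0497, 0.001, 0.039] [1.194, -0.015, 1.592]
```

{"api": "drive_tool", "payload": {
  "series": [
    [0.4,0,0.3,0],
    [0.8,-0.01,0.6,0],
    [1,-0.015,0.9,0],
    [1,-0.015,0.9,0]
  ]
}}

```text
time_s: 16.6
tcp_pos: [0.5682, -0.1527, 0.3115]
ee_rot: [[-0.992, -0.122, -0.009], [-0.122, 0.992, 0.001], [0.009, 0.002, -1.0]]
wrist_force: [0.3, -0.5, 0.5]
gripper_width: 0.519
```

{"api": "drive_tool", "payload": {
  "series": [
    [0.194,0,0.1,0],
    [0.194,0,0.3,0],
    [0.194,0,0.5,0],
    [0.194,0,0.69,0],
    [0.194,0,0.69,0],
    [0.194,0,0.69,0]
  ]
}}

```text
time_s: 17.35
tcp_pos: [0.5506, -0.1555, 0.2337]
ee_rot: [[-0.992, -0.124, 0.002], [-0.124, 0.992, -0.001], [-0.002, -0.001, -1.0]]
wrist_force: [0.1, 0.2, 0.3]
gripper_width: 0.521
```

```bash
python3 - <<'E'
from h import *
s=telemetry.sense();print(tip(),s["wrist_force"],s["gripper_width"])
plan([(-.0497,.001,.039)])
E
```

```text
[-0.0464722   0.00054258  0.04022916] [0.14806168 0.1523606  0.32575097] 0.5207055845694476
17.35
[-0.0497, 0.001, 0.039] [0.021, 0.004, 0.02]
```

Close enough (y = 0.5 mm). Pinch, release, lift and check.

{"api": "drive_tool", "payload": {
  "series": [
    [0.02,0.002,0.015,0],
    [0.02,0.002,0.015,0],
    [0.02,0.002,0.015,0],
    [0.02,0.002,0.015,0],
    [0.02,0.002,0.015,0]
  ],
  "fingers": 15
}}

```text
time_s: 17.98
tcp_pos: [0.5461, -0.155, 0.2307]
ee_rot: [[-0.992, -0.124, -0.002], [-0.124, 0.992, 0.001], [0.002, 0.001, -1.0]]
wrist_force: [-3.9, 3.9, 2.7]
gripper_width: 0.244
```

{"api": "drive_tool", "payload": {
  "series": [
    [0,0,0,0],
    [0,0,0,0],
    [0,0,0,0],
    [0,0,0,0]
  ],
  "fingers": 45
}}

```text
time_s: 18.48
tcp_pos: [0.5471, -0.1556, 0.2306]
ee_rot: [[-0.992, -0.123, 0.0], [-0.123, 0.992, -0.0], [-0.0, -0.0, -1.0]]
wrist_force: [-0.4, 0.3, -0.7]
gripper_width: 0.506
```

{"api": "drive_tool", "payload": {
  "series": [
    [0,0,-0.3,0],
    [0,0,-0.6,0],
    [-0.3,0,-0.9,0],
    [-0.7,0,-1,0],
    [-1,0,-1,0],
    [-1,0,-1,0]
  ]
}}

```text
time_s: 19.23
tcp_pos: [0.6677, -0.1401, 0.3485]
ee_rot: [[-0.992, -0.124, -0.002], [-0.124, 0.992, 0.0], [0.002, 0.001, -1.0]]
wrist_force: [-1.0, 0.2, -0.3]
gripper_width: 0.515
```

{"api": "drive_tool", "payload": {
  "series": [
    [-0.1,0,-0.3,0],
    [-0.2,0,-0.6,0],
    [-0.2,0,-0.6,0],
    [-0.2,0,-0.6,0]
  ]
}}

```text
time_s: 19.73
tcp_pos: [0.689, -0.1377, 0.4219]
ee_rot: [[-0.992, -0.123, -0.001], [-0.123, 0.992, 0.001], [0.001, 0.001, -1.0]]
wrist_force: [-0.4, 0.7, -0.4]
gripper_width: 0.517
```

```bash
python3 - <<'E'
from h import *
c,s=wristcam(); print(s["time_s"],tip(),s["tcp_pos"])
np.save("pics/w8.npy",c,allow_pickle=True)
p=np.load("pose.npy"); x,y=proj(c,W(p,M(0,0,.03))).astype(int); x0=max(x-90,0);y0=0; print(x0,y0)
a=c["color"][0:180,x0:x0+180]; cv2.imwrite("pics/c8.png",cv2.resize(a,None,fx=3.3333,fy=3.3333,interpolation=cv2.INTER_CUBIC))
E
```

```text
19.725 [0.15506558 0.00066047 0.15881864] [ 0.68900256 -0.13768864  0.42188987]
232 0
```

View pics/c8.png

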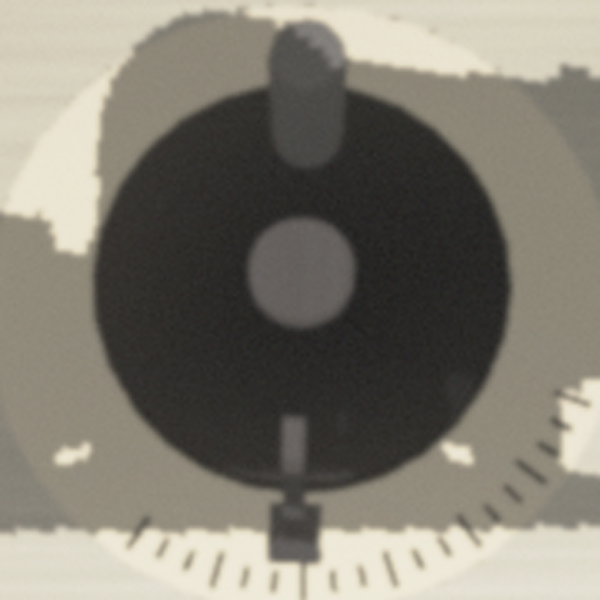

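The pointer strip at (293,445) now sits in line with the flag tip at (293,490). I'll measure it at sub-pixel level.

```bash
python3 - <<'E'
from h import *
p=np.load("pose.npy"); c=load("w8"); g=c["color"].astype(float).sum(axis=2); cols=np.arange(309,332)
def row(y,sign,b):
    v=sign*(g[y,cols]-b); v=np.clip(v,0,None); return (v*cols).sum()/v.sum()
for y in range(126,142,2):
    x=row(y,1,np.median(g[y,cols])+25); X=deckhit(p,c,(x,y),.042); print("ptr",y,round(x,2),np.round(X,4),round(X[1]/X[0],4))
for y in range(145,168,2):
    x=row(y,-1,(np.median(g[y,[311,312,329,330]])+g[y,cols].min())/2); X=deckhit(p,c,(x,y),.044); print("flag",y,round(x,2),np.round(X,4),round(X[1]/X[0],4))
k=lambda x,y:(x/3.3333+232-.35,y/3.3333-.35)
for nm,q,n in(("disc",(302.5,285),.02),("hub",(302,272),.022),("htop",(307.5,58),.062),("hfoot",(307,132),.02)): print(nm,deckhit(p,c,k(*q),n))
T=capture("top"); a=T["color"]; cv2.imwrite("pics/topend.png",a)
E
```

```text
ptr 126 319.63 [ 0.0507 -0.0026] -0.0513
ptr 128 319.66 [ 0.0526 -0.0026] -0.0489
ptr 130 319.65 [ 0.0545 -0.0026] -0.0475
ptr 132 319.51 [ 0.0565 -0.0027] -0.0483
ptr 134 319.48 [ 0.0584 -0.0028] -0.0473
ptr 136 319.47 [ 0.0603 -0.0028] -0.0459
ptr 138 319.47 [ 0.0622 -0.0028] -0.0446
ptr 140 319.45 [ 0.0641 -0.0028] -0.0437
flag 145 326.97 [0.0695 0.0042] 0.0604
flag 147 320.1 [ 0.0713 -0.0022] -0.0306
flag 149 319.67 [ 0.0732 -0.0026] -0.0353
flag 151 319.51 [ 0.0751 -0.0027] -0.0365
flag 153 320.42 [ 0.077  -0.0019] -0.0247
flag 155 320.12 [ 0.0789 -0.0022] -0.0277
flag 157 319.93 [ 0.0808 -0.0024] -0.0292
flag 159 319.69 [ 0.0827 -0.0026] -0.0313
flag 161 319.77 [ 0.0846 -0.0025] -0.0298
flag 163 319.65 [ 0.0864 -0.0026] -0.0306
flag 165 319.71 [ 0.0883 -0.0026] -0.0293
flag 167 320.11 [ 0.0902 -0.0022] -0.0246
disc [5.89317634e-04 6.19125079e-05]
hub [-2.64991967e-03 -7.15028170e-05]
htop [-0.04505992  0.00176909]
hfoot [-0.04924365  0.00162513]
```

The pointer reads ≈ −0.043 and the flag ≈ −0.030, about 0.8 mm apart at the tips. There is plenty of time, so I'll do one more pinch, 0.6 mm further right.

{"api": "drive_tool", "payload": {
  "series": [
    [0.4,0,0.3,0],
    [0.8,0,0.6,0],
    [1,-0.006,0.9,0],
    [1,-0.006,0.9,0]
  ]
}}

```text
time_s: 20.32
tcp_pos: [0.5668, -0.1533, 0.3111]
ee_rot: [[-0.992, -0.122, -0.009], [-0.122, 0.992, 0.001], [0.009, 0.002, -1.0]]
wrist_force: [0.9, -0.3, 0.0]
gripper_width: 0.52
```

{"api": "drive_tool", "payload": {
  "series": [
    [0.2,0,0.1,0],
    [0.2,0,0.3,0],
    [0.2,0,0.5,0],
    [0.2,0,0.7,0],
    [0.2,0,0.7,0],
    [0.2,0,0.7,0]
  ]
}}

```text
time_s: 21.08
tcp_pos: [0.5483, -0.1562, 0.232]
ee_rot: [[-0.992, -0.124, 0.002], [-0.124, 0.992, -0.001], [-0.002, -0.001, -1.0]]
wrist_force: [-0.6, -0.3, 0.3]
gripper_width: 0.518
```

```bash
python3 - <<'E'
from h import *
s=telemetry.sense();print(tip(),s["tcp_pos"],s["wrist_force"]); p=np.load("pose.npy")
X=Rz(p[2]).T@(np.array([.5471,-.1556,.2306])-[p[0],p[1],.0697]);print("last pinch y",X[1])
X=Rz(p[2]).T@(np.array([.5461,-.1550,.2307])-[p[0],p[1],.0697]);print("held y",X[1])
E
```

```text
[-4.92732217e-02  4.99639431e-05  3.95379691e-02] [ 0.54832236 -0.15624167  0.23195474] [-0.60638903 -0.28276487  0.28691111]
last pinch y 0.0008412844438357572
held y 0.0015631111220035904
```

{"api": "drive_tool", "payload": {
  "series": [
    [0,0.001,0,0],
    [0,0.001,0,0],
    [0,0.001,0,0],
    [0,0.001,0,0],
    [0,0.001,0,0],
    [0,0.001,0,0]
  ],
  "fingers": 15
}}

```text
time_s: 21.82
tcp_pos: [0.547, -0.1558, 0.231]
ee_rot: [[-0.992, -0.124, 0.0], [-0.124, 0.992, 0.0], [-0.0, 0.0, -1.0]]
wrist_force: [-1.4, 2.1, 4.6]
gripper_width: 0.246
```

{"api": "drive_tool", "payload": {
  "series": [
    [0,0,0,0],
    [0,0,0,0],
    [0,0,0,0],
    [0,0,0,0]
  ],
  "fingers": 45
}}

```text
time_s: 22.32
tcp_pos: [0.547, -0.1562, 0.2303]
ee_rot: [[-0.992, -0.123, -0.0], [-0.123, 0.992, -0.0], [0.0, -0.0, -1.0]]
wrist_force: [-1.4, -1.0, 0.0]
gripper_width: 0.505
```

{"api": "drive_tool", "payload": {
  "series": [
    [0,0,-0.3,0],
    [0,0,-0.6,0],
    [-0.3,0,-0.9,0],
    [-0.7,0,-1,0],
    [-1,0,-1,0],
    [-1,0,-1,0]
  ]
}}

```text
time_s: 23.08
tcp_pos: [0.6678, -0.1407, 0.3484]
ee_rot: [[-0.992, -0.124, -0.002], [-0.124, 0.992, 0.0], [0.002, 0.001, -1.0]]
wrist_force: [-0.2, 0.9, -0.3]
gripper_width: 0.514
```

{"api": "drive_tool", "payload": {
  "series": [
    [-0.1,0,-0.3,0],
    [-0.2,0,-0.6,0],
    [-0.2,0,-0.6,0],
    [-0.2,0,-0.6,0],
    [-0.2,0,-0.6,0],
    [-0.2,0,-0.6,0]
  ]
}}

```text
time_s: 23.82
tcp_pos: [0.6895, -0.1383, 0.4217]
ee_rot: [[-0.992, -0.123, -0.002], [-0.123, 0.992, 0.0], [0.002, 0.0, -1.0]]
wrist_force: [1.0, 0.2, -0.2]
gripper_width: 0.514
```

```bash
python3 - <<'E'
from h import *
p=np.load("pose.npy"); c,s=wristcam(); print(s["time_s"],s["tcp_pos"]); np.save("pics/w9.npy",c,allow_pickle=True)
g=c["color"].astype(float).sum(axis=2); x0=int(proj(c,W(p,M(.066,-.002,.04)))[0]); cols=np.arange(x0-10,x0+12)
def row(y,sign,b):
    v=np.clip(sign*(g[y,cols]-b),0,None); return (v*cols).sum()/v.sum()
for y in range(124,142,3):
    x=row(y,1,np.median(g[y,cols])+25); X=deckhit(p,c,(x,y),.042); print("ptr",y,round(x,2),np.round(X,4),round(X[1]/X[0],4))
for y in range(147,170,3):
    x=row(y,-1,(np.median(g[y,cols[[0,1,-2,-1]]])+g[y,cols].min())/2); X=deckhit(p,c,(x,y),.044); print("flag",y,round(x,2),np.round(X,4),round(X[1]/X[0],4))
a=c["color"]; b=cv2.imread("pics/topend.png")
big=cv2.resize(a[90:190,270:370],(500,500),interpolation=cv2.INTER_CUBIC)
cv2.imwrite("pics/c9.png",np.hstack([big,cv2.resize(b[90:260,200:470],(300,189))[:, :].repeat(1,0) if 0 else cv2.copyMakeBorder(cv2.resize(a[0:200,100:400],(300,200)),0,300,0,0,cv2.BORDER_CONSTANT)]))
E
```

```text
23.825 [ 0.68949403 -0.13830879  0.4217481 ]
ptr 124 321.84 [ 0.0491 -0.0013] -0.0267
ptr 127 321.8 [ 0.052  -0.0014] -0.0261
ptr 130 321.75 [ 0.0549 -0.0014] -0.0256
ptr 133 321.78 [ 0.0578 -0.0014] -0.0241
ptr 136 321.55 [ 0.0606 -0.0016] -0.0265
ptr 139 321.7 [ 0.0635 -0.0015] -0.0233
flag 147 320.95 [ 0.0717 -0.0022] -0.0305
flag 150 320.42 [ 0.0745 -0.0027] -0.0359
flag 153 321.23 [ 0.0773 -0.0019] -0.0251
flag 156 320.85 [ 0.0802 -0.0023] -0.0286
flag 159 320.48 [ 0.083  -0.0026] -0.0319
flag 162 320.64 [ 0.0858 -0.0025] -0.0292
flag 165 320.59 [ 0.0886 -0.0026] -0.0288
flag 168 322.15 [ 0.0914 -0.0011] -0.0122
```

Pointer −0.025 and flag −0.030 rad, about 0.3 mm at the tips. Before handing in, I'll check the guard and the bystanders by numbers.

```bash
python3 - <<'E'
from h import *
p=np.load("pose.npy")
for n in("scene","top"):
    c=capture(n); g=c["color"].max(axis=2); old=load(n+"1")["color"]
    e=proj(c,W(p,M(-.075,.22,.118))); x,y=e.astype(int); w=g[y-15:y+16,x-18:x+19]<60
    ys,xs=np.where(w); print(n,"expected",e.round(1),"dark n",w.sum(),"centroid",xs.mean()+x-18 if len(xs) else None,ys.mean()+y-15 if len(ys) else None, "span",np.ptp(xs) if len(xs) else 0,np.ptp(ys) if len(ys) else 0)
    if len(xs): print(" knob u,y:",deckhit(p,c,(xs.mean()+x-18,ys.mean()+y-15),.112))
    B=dict(scene=dict(mug=(325,220,372,262),bowl=(285,283,336,332),jar=(338,125,360,150),tin=(305,122,327,138)),top=dict(mug=(284,230,312,266),bowl=(203,208,246,252),jar=(402,202,426,226),tin=(396,165,420,192),board=(423,205,468,273),spoon=(340,216,408,236)))[n]
    for k,(a,b,a2,b2) in B.items(): print(" ",k,np.abs(c["color"][b:b2,a:a2].astype(int)-old[b:b2,a:a2]).mean().round(1))
E
```

```text
scene expected [323.5 217.5] dark n 269 centroid 326.0520446096654 217.46840148698885 span 23 30
 knob u,y: [-0.08510125  0.2133803 ]
  mug 26.8
  bowl 3.3
  jar 31.7
  tin 51.7
top expected [285.7 218.6] dark n 0 centroid None None span 0 0
  mug 41.8
  bowl 3.7
  jar 3.7
  tin 3.6
  board 3.1
  spoon 14.7
```

```bash
python3 - <<'E'
from h import *
p=np.load("pose.npy")
for n in("w5","w9"):
    c=load(n); g=cv2.cvtColor(c["color"],cv2.COLOR_BGR2GRAY).astype(float)
    for u in (.0,.03):
        ys=np.arange(.105,.14,.001); v=[]
        for y in ys:
            q=proj(c,W(p,M(u,y,.077))); v.append(cv2.getRectSubPix(g.astype(np.float32),(1,1),tuple(map(float,q)))[0,0])
        print(n,u,np.round(v).astype(int).tolist())
E
```

```text
w5 0.0 [117, 118, 118, 118, 117, 117, 116, 116, 117, 117, 118, 115, 107, 98, 93, 92, 94, 98, 97, 98, 99, 96, 102, 120, 155, 179, 185, 186, 185, 186, 186, 185, 184, 186, 185, 185]
w5 0.03 [125, 124, 124, 125, 124, 125, 125, 124, 125, 125, 125, 122, 114, 101, 94, 93, 94, 98, 98, 99, 99, 99, 102, 117, 153, 181, 188, 188, 188, 189, 189, 189, 189, 190, 188, 188]
w9 0.0 [118, 119, 119, 119, 119, 117, 118, 118, 118, 118, 118, 114, 105, 93, 90, 91, 94, 98, 99, 98, 100, 99, 101, 120, 155, 178, 185, 186, 186, 186, 186, 188, 186, 186, 185, 186]
w9 0.03 [124, 125, 122, 121, 122, 120, 123, 122, 123, 123, 123, 119, 108, 96, 90, 91, 95, 98, 99, 98, 99, 101, 102, 120, 153, 180, 188, 188, 189, 190, 189, 188, 188, 189, 189, 190]
```

The guard's edge is at about 0.118 m and identical in both views; fully open, it should be at 0.12 m. So the guard stayed at its stop. Handing in.

```bash
python3 -c "
from h import *
print(order.finish_job())"
```

```text
the job is handed in; nothing more can be done
None
```

I turned the latch to its stop, slid the guard left until it met its stop, turned the wheel to the setting flag, and handed the job in at about 24 s of the 59 s. The arm is lifted clear of everything.

**Last checks**
- **Latch:** the push force rose to about 5.5 N with the bar square across the slope. I did not measure it again after sliding the guard.
- **Guard:** the force rose to about 11 N at the stop. Its right edge then measured 0.118 m both before and after the wheel work; fully open should put it at 0.12 m.
- **Wheel:** the pointer measures −0.025 rad and the flag −0.030 rad, so the tips are about 0.3 mm apart. The flag read the same before and after.
- **Bystanders:** bowl, jar, tin and board are unchanged in the top view.

**What went wrong or disagreed**
- **Wheel turn:** on the first turn the tool was pushed about 9 mm off its path at 18 N, probably from the handle rolling between the pads. It stopped 0.09 rad short, and two centring pinches fixed that.
- **Mug and spoon:** I could not confirm these. Their picture areas differ from the start, and I took that to be the arm and its shadow. My planned path stayed well above both.
- **Jar and tin, scene camera:** their areas also differ in this view, which I put down to the arm; the top view shows both unchanged.
- **Knob position:** the scene camera put the knob at 0.213 m, about 7 mm short of fully open, from a mask mixed with shadow. The top view of it showed nothing, so I relied on the edge measurement.
- **Final picture:** the last close-up was refused by the viewing limit, so the final alignment rests on the sub-pixel measurement alone.

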